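# First in, first out at the oil-filter lane

## Robot

A 6-joint arm with a two-finger parallel gripper is mounted at the origin on the work surface. World frame = base frame: x ahead of the robot, y to its left, z up, the work surface at z = 0. Lengths are in mm, angles in rad, forces in N, time in s.
With the tool pointing down it reaches from about 350 to 875 mm from the base axis. Payload 4.2 kg.
Tool frame: the origin (TCP) lies midway between the tips of the shut fingers; the grasp point (between the pads) lies 19 mm behind it; z points along the fingers, y is the direction in which the jaws open and shut (so a half turn about z gives the same grasp; the last joint's range is limited). The gripper opens to 85 mm and grips with 20 to 120 N. Pads are 22 mm wide; open, the fingers measure 114 mm over their backs; the gripper's body (76 mm by 85 mm) begins 54 mm behind the grasp point. The pads swing forward as they close: fully open they stand 13 mm farther back than shut.
Start: joints at [-0.911, 0.385, 0.008, 0, -1.194, -0.259], TCP at [243.86, -575.44, 231.312] pointing down, gripper open.
Joint ranges: [-3.14, 3.14], [-1.21, 2.06], [-1.07, 1.41], [-3.16, 2.05], [-2.99, -0.16], [-3.1, 3.1]. Speed limits (rad/s): [2.79, 2.79, 3.14, 3.14, 3.14, 3.14].

## Interface

Orientations are given as a unit quaternion [x, y, z, w].
In Python, from bench import arm, eyes, nets gives the robot as it stands.
- The arm moves only by the tool jog_arm, never from a script. Its argument "rows" is a list of rows, each a list of 3 entries, a list of its own where there are three numbers: the shift along the tool's x, y, z in cm, then the turn, a rotation vector about the tool's x, y, z in degrees, then the finger opening in cm, from 0 to 8.54. In form: [[[x, y, z], [ax, ay, az], jaw], ...]. A call has 1 to 10 rows; each row shifts and turns the commanded pose from where the row before left it, along the tool's axes as they then stand; what a row does not reach is not made up. A row lasts 1/8 s, in which the tool goes at most 62.5 mm and 10.7 degrees, less where a joint would pass 70% of its speed; a pose out of reach is approached as far as the arm can. A call with a gripper value outside its range is refused whole. The fingers move at their own pace and stop on an object; the grip force is fixed at half the most. Time passes only in rows, so rows that do not move let the fingers close. It gives the time, the measured TCP pose, the force and the opening at its end, in the units of the state.
- arm.read_state(): the state, without advancing time (a new reading comes with each control period).
- eyes.get_image(name): name is "side" or "top"; returns the picture (384x512x3 uint8, red, green, blue); there is no depth.
- eyes.camera_model(name): a dict with "K" (3x3 intrinsics, pixels), "k1" (the pictures are not rectified: a ray, as slopes to the right and down, at radius r is drawn at 1 + k1 r^2 times it, then the intrinsics apply), "rvec" (rotation vector, rad) and "tvec" (3), from world to camera coordinates, as OpenCV has them. Camera axes: x right, y down, z forward; pixel columns grow to the right and rows downward; lengths in mm; the calibration is good to about 2 mm. A picture is of the moment at which its call begins. camera_model takes no time and is no camera call.
- arm.job_done(): hands the job in, once; it reports no verdict.
Trained networks look in the newest picture that a camera, given by its name, has taken for a name from the list of things; names that differ only in an ending like _2 or _b are one class to them, and where a whole thing is asked for, a point or a joint stands for the part that bears it (a point fixed in the world has none). Each returns a list of dicts, best first, with "conf" (0 to 1); they miss things now and then, are a little off and sometimes report something else, mostly with a low value. They report only what shows in the picture. A call takes as long as a camera call. They do not tell look-alikes from the thing itself.
- nets.boxes_of(camera, name): "position" ([column, row] as shares, 0 to 1, of the picture: columns of its width, rows of its height, amid what is visible of it).
The state is a dict: "clock": time; "joints": joint angles; "joint_vel": joint speeds; "joint_efforts": joint torques, N m; "position": TCP position; "ee_rot": TCP orientation; "contact_force": force on the tool from outside, world axes, zero at the start; "wrist_torque": the same for the moment, N m; "gripper_width": finger opening in mm.
Only numpy, scipy, OpenCV 4.12 (cv2) and the standard library are available. Lean on these libraries where they do the work, as an engineer would, in place of code of your own. Each camera call takes 0.05 s, during which the arm holds its last target.

## Task

Rotate the oil-filter stock: take the oldest filter, the one at the low front end of the sloped lane against the stop, and put it in the aluminium parts tray. Then load the new filter, the one on a plywood cradle that is the same size as those in the lane, into the high back end of the lane behind the rest, and let go of it there. Set both down gently, without dropping them, and leave the rest of the row in the lane.

Things in the scene. Friction and masses are not known exactly. Their poses are not given: they have to be found in the camera images.
- lane: Fixed gravity lane: 12 degree steel deck, 76 mm wide between 6 mm high rails; filters roll down to the stop. Origin on the work surface under its middle; z up, x level from low front (-x, stop) to high open back. A filter's centre in places 1 to 4 is at (x, z) = (-101, 67), (-41, 80), (20, 93), (81, 105) mm, y = 0. At first 1 to 3 are full; once 1 is taken the others roll forward.
- oldest_center (a point): Centre of the oldest filter: dark steel spin-on oil filter, a cylinder 62 mm in diameter, 56 mm long, flat ends, about 0.25 kg, lying across the lane in its first (lowest) place. Its axis is this frame's y, level; x and z may point any way round it. Grip it across the flat ends, level with the axis or a little above, clear of the rails.
- new_center (a point): Centre of the new filter: same kind and size (62 mm diameter, 56 mm long, about 0.25 kg), lying on a plywood cradle, centre 36 mm above the work surface. Its axis is this frame's y, level; x and z may point any way round it. Not the slim filter (42 mm diameter, 70 mm long) on another cradle, nor the big one (76 mm diameter, 85 mm tall) standing up.
- tray: Fixed aluminium parts tray, 130 (x) by 170 (y) mm, walls 4 mm thick and 22 mm high, floor 4 mm thick. Origin on the work surface under its centre, z up. Two rubber ribs, 6 mm high, along y at x = -25 and +25 mm, stop a filter laid between them, axis along y, from rolling; its centre is then 35 mm above the work surface.
There are look-alikes about, which are no part of the job. What is shaped like the part that bears new_center but green is not meant. What is shaped like the part that bears oldest_center but green is not meant.

How it is judged:
By the outcome, as a careful person would: the job done as asked, in the order asked, and still so for the second after the job is handed in, with the robot touching nothing.
It also fails if it takes over 69 s, if anything falls off the work surface, if the arm or the gripper's body presses on something with over 40 N, if the wrist force passes 120 N, or if a joint passes its speed limit or range.

## Working session

There is one attempt and no reset: what is moved stays moved. The work goes in short steps, Python scripts to look and compute and a tool call to move; the robot and the scene stay as the last step left them, time stands still between calls to the robot, and variables do not carry over. Pictures are saved under pics/ and viewed, and the job is handed in when it is done.

Besides the shell and the picture viewer there is one more tool, called after ">>>" as name(argument=value, ...) on one line, values as JSON. jog_arm: Moves the arm, as the interface text tells. Its arguments: {"type":"object","properties":{"rows":{"type":"array","items":{"type":"array"}}},"required":["rows"]}

```bash
mkdir -p pics; ls; cat > h.py <<'E'
import numpy as np, cv2
from bench import arm, eyes, nets
def save(cam,fn):
    im=eyes.get_image(cam); cv2.imwrite('pics/'+fn,cv2.cvtColor(im,cv2.COLOR_RGB2BGR)); return im
def cm(c):
    m=eyes.camera_model(c); R=cv2.Rodrigues(np.array(m['rvec'],float))[0]; return np.array(m['K'],float),float(m['k1']),R,np.array(m['tvec'],float).ravel()
def ray(c,px):
    K,k1,R,t=cm(c)
    u=cv2.undistortPoints(np.array([[px]],float),K,np.array([k1,0,0,0,0.]))[0,0]
    d=R.T@np.array([u[0],u[1],1]); return -R.T@t,d/np.linalg.norm(d)
def proj(c,P):
    K,k1,R,t=cm(c)
    return cv2.projectPoints(np.array(P,float).reshape(-1,1,3),cv2.Rodrigues(R)[0],t,K,np.array([k1,0,0,0,0.]))[0].reshape(-1,2)
def atz(c,px,z):
    o,d=ray(c,px); return o+d*(z-o[2])/d[2]
def tri(c1,p1,c2,p2):
    o,d=ray(c1,p1);q,e=ray(c2,p2)
    s=np.linalg.lstsq(np.c_[d,-e],q-o,rcond=None)[0]
    a=o+s[0]*d;b=q+s[1]*e
    return (a+b)/2,np.linalg.norm(a-b)
E
python3 - <<'E'
from h import *
for c in ['side','top']:
    save(c,c+'1.png')
    print(c,{k:np.round(v,4).tolist() for k,v in eyes.camera_model(c).items()}, ray(c,(256,192)))
    for n in ['lane','oldest_center','new_center','tray']:
        for r in nets.boxes_of(c,n): print(n,np.round(np.array(r['position'])*[512,384],1),round(r['conf'],2))
print(arm.read_state())
E
```

```text
pics
side {'K': [[348.9539, 0.0, 255.5484], [0.0, 348.9539, 194.3093], [0.0, 0.0, 1.0]], 'k1': -0.1083, 'rvec': [0.5698, -2.6646, 1.2156], 'tvec': [462.6866, 209.7344, 683.285]} (array([279.41843906, 534.74266093, 600.76741311]), array([ 0.29571484, -0.69758228, -0.65263443]))
lane [219.6 195.8] 0.88
oldest_center [223.7 243.3] 0.96
oldest_center [288.3 194.5] 0.84
new_center [289.9 142.4] 0.72
new_center [282.1 170.3] 0.65
tray [210.4 341.2] 0.91
top {'K': [[413.8964, 0.0, 260.9334], [0.0, 413.8964, 187.9639], [0.0, 0.0, 1.0]], 'k1': -0.1014, 'rvec': [2.1817, -2.1775, 0.1382], 'tvec': [-15.9568, 538.2682, 921.5558]} (array([440.67689552,   7.47256384, 972.11128125]), array([ 0.09309547, -0.01169953, -0.99558845]))
lane [266.1 150. ] 0.91
oldest_center [207.6 188.7] 0.95
oldest_center [278.3 228.3] 0.89
new_center [328.5 200.1] 0.61
new_center [384.5 192.2] 0.57
tray [123.8 221.2] 0.66
{'clock': 0.5, 'joints': array([-9.11421025e-01,  3.84722681e-01,  7.83547133e-03, -3.82561884e-05,
       -1.19399785e+00, -2.58625872e-01]), 'joint_vel': array([ 0.00205076,  0.00037428,  0.00134982,  0.00038067, -0.00026169,
        0.00158688]), 'joint_efforts': array([-5.84206032e-05, -3.91691852e+01,  1.88441008e+01,  4.18705702e+00,
       -7.39576135e-04, -2.35615964e-06]), 'position': array([ 243.83828002, -575.41584787,  231.26738109]), 'ee_rot': array([-1.99029664e-01,  9.79993465e-01,  4.76549150e-05, -3.71192660e-06]), 'contact_force': array([ 0.67646363,  0.49345168, -0.79867317]), 'wrist_torque': array([ 0.00261927, -0.07172999, -0.02822131]), 'gripper_width': 85.26562481768758}
```

View pics/side1.png

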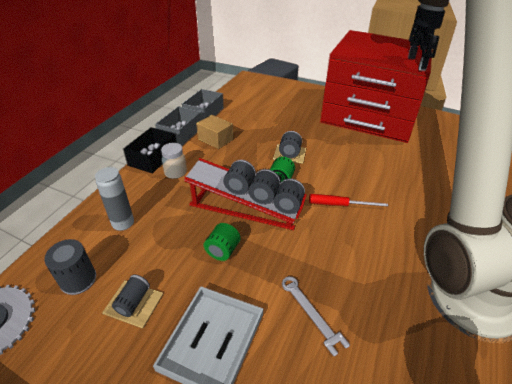

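View pics/top1.png

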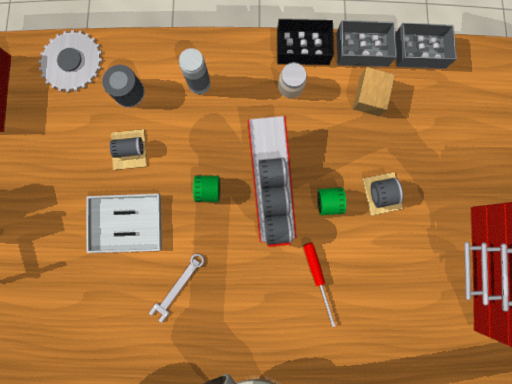

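Side: lane mid-picture with three dark filters, oldest at (288,195); new filter on its cradle at (290,144); slim one at (130,295); green look-alikes at (222,241) and (283,170); tray at (210,340). Top: oldest at (278,228), new at (385,193), slim at (127,147), tray at (124,223). Zooming in to measure.

```bash
python3 - <<'E'
import cv2
t=cv2.imread('pics/top1.png');s=cv2.imread('pics/side1.png')
def c(i,x,y,w,h,n,k): cv2.imwrite('pics/'+n,cv2.resize(i[y:y+h,x:x+w],None,fx=k,fy=k,interpolation=cv2.INTER_CUBIC))
c(t,235,105,180,150,'t_c1.png',4)
c(t,80,185,100,75,'t_c2.png',6)
c(s,180,120,140,110,'s_c1.png',5)
c(s,150,280,120,104,'s_c2.png',5)
E
```

```text
(no output)
```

View pics/t_c1.png

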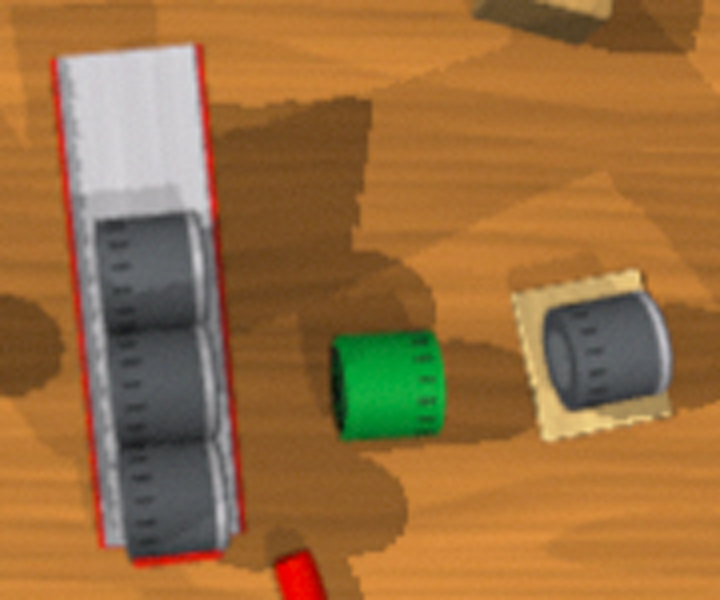

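View pics/t_c2.png

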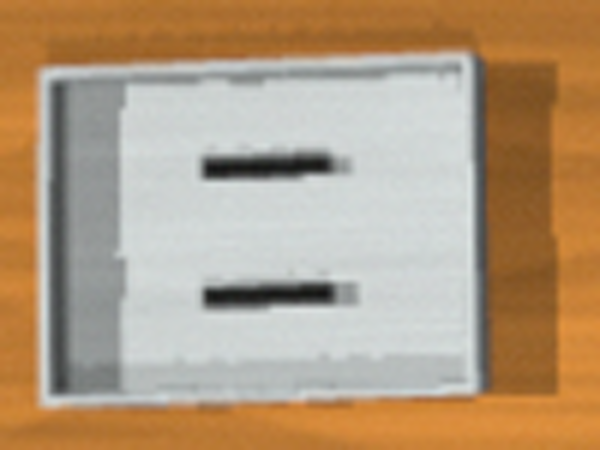

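View pics/s_c1.png

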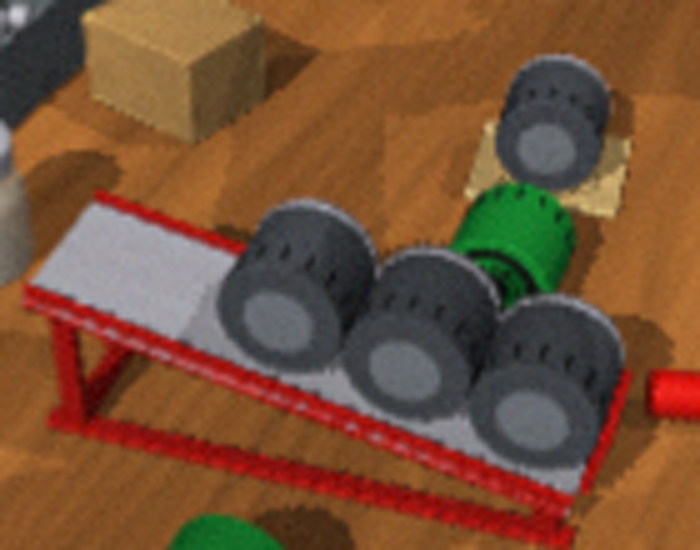

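View pics/s_c2.png

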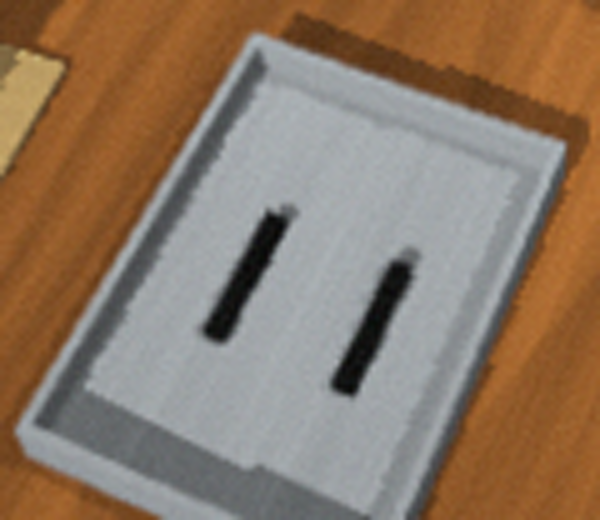

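```bash
python3 - <<'E'
from h import *
P={'lane back +y':((185,178),(248,119.5)),'lane back -y':((199.4,158.6),(285.5,116)),'lane front +y':((294,222),(260,241.8)),
'new face':((289,149.6),(375.5,194)),
'tray +x-y':((201.6,287.6),(159.2,194.7)),'tray -x-y':((263,309),(161.2,250)),'tray+x+y':((154,366),(86.7,196.7)),
'rib+x +y':((150+217/5,280+335/5),(80+203/6,185+167/6)),'rib+x -y':((150+278/5,280+213/5),(80+332/6,185+165/6)),
'rib-x +y':((150+345/5,280+388/5),(80+203/6,185+297/6)),'rib-x -y':((150+402/5,280+262/5),(80+332/6,185+294/6))}
for k,(s,t) in P.items():
    p,e=tri('side',s,'top',t); print(k,p.round(1),round(e,1))
E
```

```text
lane back +y [681.4  14.8  92.3] 0.5
lane back -y [690.3 -66.9  92.4] 0.5
lane front +y [415.9 -12.7  32.8] 0.3
new face [ 523.7 -278.3   38.1] 0.9
tray +x-y [523.1 219.9  21.2] 1.1
tray -x-y [396.5 212.8  20. ] 1.1
tray+x+y [516.9 388.8  24.5] 0.3
rib+x +y [480.1 327.5  11.1] 1.1
rib+x -y [482.5 277.3  11.2] 1.6
rib-x +y [430.2 325.8  12.2] 0.3
rib-x -y [432.6 275.8  11.7] 1.5
```

```bash
cat >> h.py <<'E'
def cyl(c,yaw,r=31,L=56):
    a=np.linspace(0,2*np.pi,48); ax=np.array([-np.sin(yaw),np.cos(yaw),0]);u=np.array([np.cos(yaw),np.sin(yaw),0]);w=np.array([0,0,1.])
    return np.vstack([np.array(c)+s*L/2*ax+r*(np.cos(a)[:,None]*u+np.sin(a)[:,None]*w) for s in(-1,1)])
S=4
def hullmask(cam,P,box):
    p=(proj(cam,P)-[box[0],box[1]]+.5)*S
    m=np.zeros(((box[3])*S,(box[2])*S),np.uint8)
    cv2.fillConvexPoly(m,np.round(cv2.convexHull(p.astype(np.float32))*16).astype(int),255,cv2.LINE_AA,4); return m
def soft(cam,Ps,box):
    m=np.zeros((box[3]*S,box[2]*S),np.uint8)
    for P in Ps: m=np.maximum(m,hullmask(cam,P,box))
    return cv2.resize(m,(box[2],box[3]),interpolation=cv2.INTER_AREA)/255.
E
python3 - <<'E'
from h import *
from scipy.optimize import minimize
im={c:cv2.imread(f'pics/{c}1.png') for c in('top','side')}
def dark(c,b):
    i=im[c][b[1]:b[1]+b[3],b[0]:b[0]+b[2]].astype(int)
    sat=i.max(2)-i.min(2)
    return ((sat<32)&(i.max(2)<140)).astype(float)
# new filter
bx={'side':(272,128,38,34),'top':(364,172,46,40)}
M={c:dark(c,bx[c]) for c in bx}
# side: green may be in box; ok
def cost(v,parts=False):
    e=[np.abs(soft(c,[cyl(v[:3],v[3])],bx[c])-M[c]).sum() for c in bx]
    return e if parts else sum(e)
v0=np.array([520,-305,36,np.radians(10)])
sx=np.vstack([v0]+[v0+d for d in np.diag([6,6,4,.12])])
r=minimize(cost,v0,method='Nelder-Mead',options=dict(initial_simplex=sx,xatol=.02,fatol=.05))
print('new',r.x[:3].round(1),np.degrees(r.x[3]).round(1),cost(r.x,True),[m.sum() for m in M.values()])
for c in bx:
    b=bx[c]; o=cv2.resize(im[c][b[1]:b[1]+b[3],b[0]:b[0]+b[2]],None,fx=8,fy=8)
    for Q in (cyl(r.x[:3],r.x[3])[:48],cyl(r.x[:3],r.x[3])[48:]): cv2.polylines(o,[((proj(c,Q)-b[:2]+.5)*8).round().astype(int)],True,(0,0,255))
    cv2.imwrite(f'pics/ov_new_{c}.png',o)
# lane filters
bx={'side':(215,152,95,66),'top':(252,150,48,100)}
M={c:dark(c,bx[c]) for c in bx}
def lf(v):
    u=np.array([np.cos(v[3]),np.sin(v[3]),0])
    return [np.array(v[:3])+x*u+[0,0,z] for x,z in((-101,67),(-41,80),(20,93))]
v0=np.array([553,-39.8,0,np.radians(6)])
def cost(v,parts=False):
    e=[np.abs(soft(c,[cyl(q,v[3]) for q in lf(v)],bx[c])-M[c]).sum() for c in bx]
    return e if parts else sum(e)
sx=np.vstack([v0]+[v0+d for d in np.diag([6,6,4,.05])])
r=minimize(cost,v0,method='Nelder-Mead',options=dict(initial_simplex=sx,xatol=.02,fatol=.05))
print('lane',r.x[:3].round(1),np.degrees(r.x[3]).round(1),cost(v0,True),cost(r.x,True),[m.sum() for m in M.values()],np.round(lf(r.x),1))
for c in bx:
    b=bx[c]; o=cv2.resize(im[c][b[1]:b[1]+b[3],b[0]:b[0]+b[2]],None,fx=6,fy=6)
    for q in lf(r.x):
      for Q in (cyl(q,r.x[3])[:48],cyl(q,r.x[3])[48:]): cv2.polylines(o,[((proj(c,Q)-b[:2]+.5)*6).round().astype(int)],True,(0,0,255))
    cv2.imwrite(f'pics/ov_lane_{c}.png',o)
a=cv2.imread('pics/ov_lane_side.png')
b=cv2.imread('pics/ov_new_side.png');d=cv2.imread('pics/ov_new_top.png')
C=np.zeros((600,800,3),np.uint8)
l=cv2.imread('pics/ov_lane_top.png'); C[:600,:288]=l[:600]; C[:272,290:594]=b; C[280:600,290:658]=d
cv2.imwrite('pics/ovA.png',C)
E
```

```text
new [ 529.  -303.6   39.4] 11.1 [np.float64(47.14509803921568), np.float64(117.8941176470588)] [np.float64(488.0), np.float64(725.0)]
lane [546.2 -40.2   2.1] 5.8 [np.float64(519.6039215686275), np.float64(587.5803921568627)] [np.float64(313.0588235294117), np.float64(438.8666666666667)] [np.float64(2755.0), np.float64(2495.0)] [[445.7 -50.4  69.1]
 [505.4 -44.3  82.1]
 [566.1 -38.1  95.1]]
```

View pics/ovA.png

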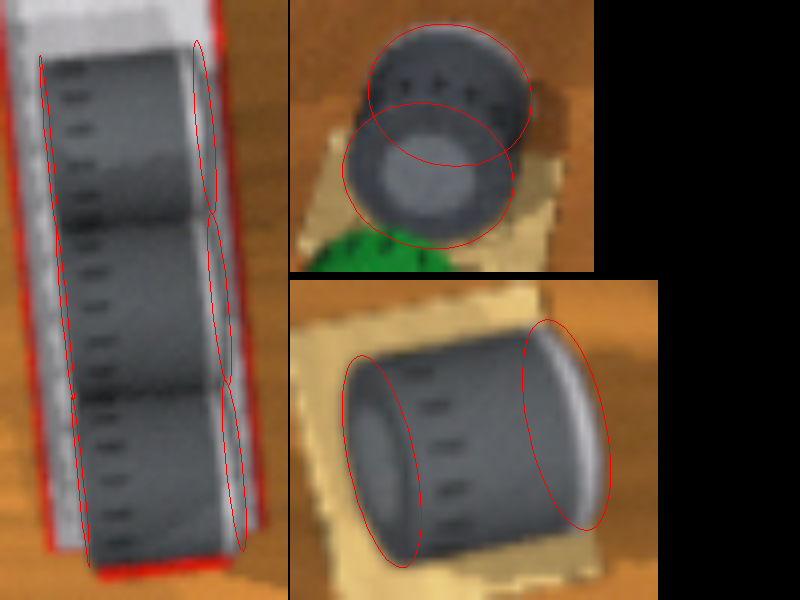

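View pics/ov_lane_side.png

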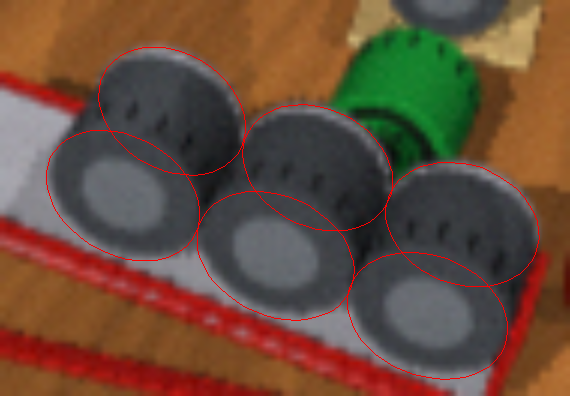

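```bash
cat >> h.py <<'E'
def go(x,y,z,yaw,show=True):
    """yaw deg: tool y axis dir relative to world +y"""
    from scipy.spatial.transform import Rotation as Ro
    s=arm.read_state(); R=Ro.from_quat(s['ee_rot']).as_matrix()
    a=np.radians(yaw); ty=np.array([-np.sin(a),np.cos(a),0]);tz=np.array([0,0,-1.]);tx=np.cross(ty,tz)
    T=np.c_[tx,ty,tz]
    rv=np.degrees(Ro.from_matrix(R.T@T).as_rotvec())
    d=np.array([x,y,z])-s['position']
    print('clock',round(s['clock'],2),'pos',s['position'].round(1),'shift now-tool cm',(R.T@d/10).round(2),'shift final-tool cm',(T.T@d/10).round(2),'rot',rv.round(2),'F',s['contact_force'].round(1),'w',round(s['gripper_width'],1))
    return s
E
python3 - <<'E'
from h import *
print(proj('side',[[244,-575,231]]),proj('top',[[244,-575,231]]))
for s,t in [((326,128),(473,207)),((336,76),(473,207)),((424,87),(487,345)),((415,135),(487,345))]: print(tri('side',s,'top',t))
go(446,-50.5,200,5.8)
E
```

```text
[[414.26780682  68.87142394]] [[556.89072874 331.40951967]]
(array([ 487.14511221, -551.49534901,  -24.34112679]), np.float64(20.96026353112035))
(array([ 465.35584143, -415.52155251,  221.84056529]), np.float64(36.798757577722725))
(array([ 219.96926416, -426.46167018,  235.63936998]), np.float64(17.087648469383502))
(array([ 178.94061441, -538.46309233,   38.35519361]), np.float64(13.2094008623281))
clock 0.5 pos [ 243.8 -575.4  231.3] shift now-tool cm [-39.09  40.45   3.13] shift final-tool cm [-25.42  50.18   3.13] rot [ 1.000e-02 -0.000e+00  1.716e+01] F [ 0.7  0.5 -0.8] w 85.3
```

>>> jog_arm(rows=[[[0,0,-4],[0,0,8.6],8.5],[[0,0,-4],[0,0,8.6],8.5],[[-2.5,5,0],[0,0,0],8.5],[[-2.5,5,0],[0,0,0],8.5],[[-2.5,5,0],[0,0,0],8.5],[[-2.5,5,0],[0,0,0],8.5],[[-2.5,5,0],[0,0,0],8.5],[[-2.5,5,0],[0,0,0],8.5],[[-2.5,5,0],[0,0,0],8.5],[[-2.5,5,0],[0,0,0],8.5]])

```text
clock: 1.75
position: [403.0, -155.6, 311.8]
ee_rot: [-0.05, 0.999, -0.0, 0.001]
contact_force: [2.3, 0.6, -0.2]
gripper_width: 85.0
```

```bash
python3 -c "
from h import *
go(446,-50.5,180,5.8)"
```

```text
clock 1.75 pos [ 403.  -155.6  311.8] shift now-tool cm [-5.32 10.03 13.18] shift final-tool cm [-5.35 10.02 13.18] rot [-0.01  0.08 -0.03] F [ 2.3  0.6 -0.2] w 85.0
```

>>> jog_arm(rows=[[[-2.7,5,3],[0,0,0],8.5],[[-2.7,5,3],[0,0,0],8.5],[[0,0,3.5],[0,0,0],8.5],[[0,0,3.5],[0,0,0],8.5],[[0,0,0],[0,0,0],8.5],[[0,0,0],[0,0,0],8.5]])

```text
clock: 2.5
position: [446.2, -55.4, 184.4]
ee_rot: [-0.05, 0.999, -0.0, 0.001]
contact_force: [0.4, -0.2, -0.9]
gripper_width: 84.8
```

```bash
python3 -c "
from h import *
go(446,-50.5,50,5.8);save('top','t2.png');i=save('side','s2.png')
cv2.imwrite('pics/s2c.png',cv2.resize(i[90:250,180:340,::-1],None,fx=3.7,fy=3.7))"
```

```text
clock 2.5 pos [446.2 -55.4 184.4] shift now-tool cm [ 0.    0.5  13.44] shift final-tool cm [-0.03  0.49 13.44] rot [-0.02  0.14 -0.02] F [ 0.4 -0.2 -0.9] w 84.8
```

View pics/s2c.png

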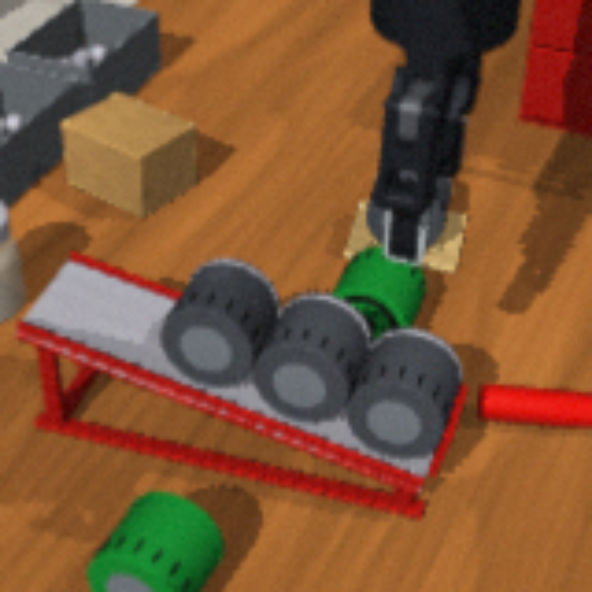

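View pics/t2.png

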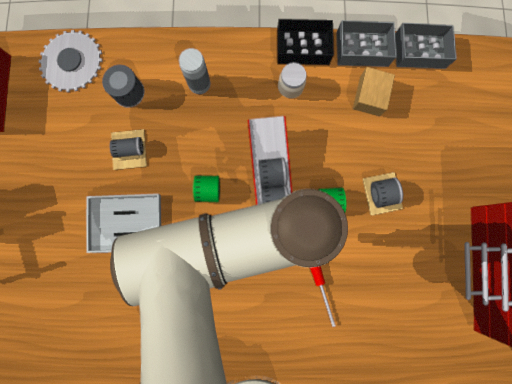

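Side: gripper hangs above the oldest filter (tips at picture pixel about (290,158)), nothing disturbed; the top view is covered by the arm at (310,228). Descending.

>>> jog_arm(rows=[[[0,0.3,3],[0,0,0],8.5],[[0,0.2,3],[0,0,0],8.5],[[0,0,3],[0,0,0],8.5],[[0,0,2],[0,0,0],8.5],[[0,0,1.4],[0,0,0],8.5],[[0,0,1],[0,0,0],8.5],[[0,0,0],[0,0,0],8.5],[[0,0,0],[0,0,0],8.5]])

```text
clock: 3.6
position: [445.4, -50.3, 49.7]
ee_rot: [-0.05, 0.999, 0.0, 0.001]
contact_force: [0.1, 0.4, -0.6]
gripper_width: 85.0
```

```bash
python3 -c "
from h import *
go(446,-50.5,50,5.8);i=save('side','s3.png')
cv2.imwrite('pics/s3c.png',cv2.resize(i[140:240,200:340,::-1],None,fx=5.5,fy=5.5))"
```

```text
clock 3.6 pos [445.4 -50.3  49.7] shift now-tool cm [-0.06 -0.03 -0.03] shift final-tool cm [-0.06 -0.03 -0.03] rot [ 0.01  0.1  -0.03] F [ 0.1  0.4 -0.6] w 85.0
```

View pics/s3c.png

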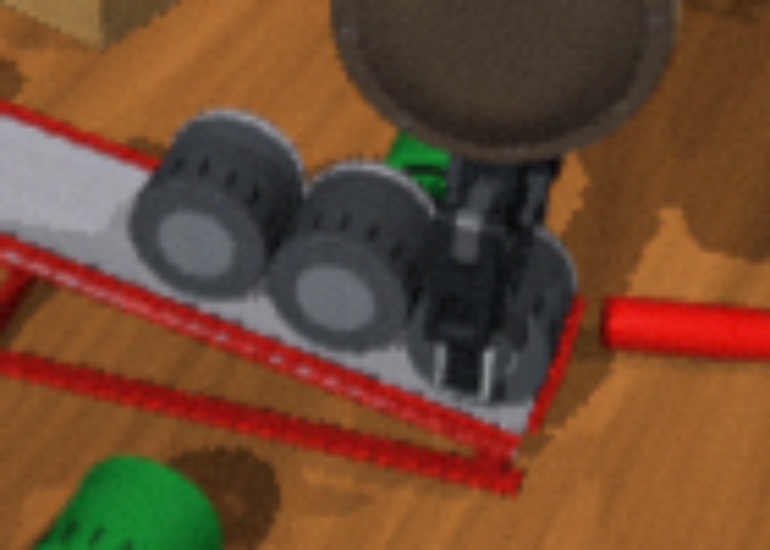

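The near finger stands in front of the oldest filter's end, at about (285,205), clear of the rail and filter 2. Closing.

>>> jog_arm(rows=[[[0,0,0],[0,0,0],5],[[0,0,0],[0,0,0],5],[[0,0,0],[0,0,0],5],[[0,0,0],[0,0,0],5],[[0,0,0],[0,0,0],5],[[0,0,0],[0,0,0],5]])

```text
clock: 4.4
position: [444.9, -50.4, 49.7]
ee_rot: [-0.051, 0.999, -0.0, 0.0]
contact_force: [-1.0, -0.5, 5.6]
gripper_width: 55.5
```

>>> jog_arm(rows=[[[0,0,-0.5],[0,0,0],4.5],[[0,0,-1],[0,0,0],4.5],[[0,0,-1.5],[0,0,0],4.5],[[0,0,-2],[0,0,0],4.5],[[0,0,-3],[0,0,0],4.5],[[0,0,-3],[0,0,0],4.5],[[0,0,-2],[0,0,0],4.5],[[0,0,0],[0,0,0],4.5]])

```text
clock: 5.4
position: [445.4, -50.1, 180.5]
ee_rot: [-0.05, 0.999, 0.0, 0.002]
contact_force: [-0.1, 0.1, -2.3]
gripper_width: 55.4
```

```bash
python3 -c "
from h import *
go(456.5,301,150,2.6);i=save('side','s4.png')
print(arm.read_state()['joints'])
cv2.imwrite('pics/s4c.png',cv2.resize(i[90:240,180:340,::-1],None,fx=4,fy=4))"
```

```text
clock 5.4 pos [445.4 -50.1 180.5] shift now-tool cm [-4.62 34.82  3.1 ] shift final-tool cm [-2.7  35.03  3.05] rot [0.05 0.23 3.16] F [-0.1  0.1 -2.3] w 55.4
[ 2.52426600e-01  1.30103163e-01 -4.86098615e-01 -7.22274153e-04
 -9.53544134e-01 -1.72261859e+00]
```

View pics/s4c.png

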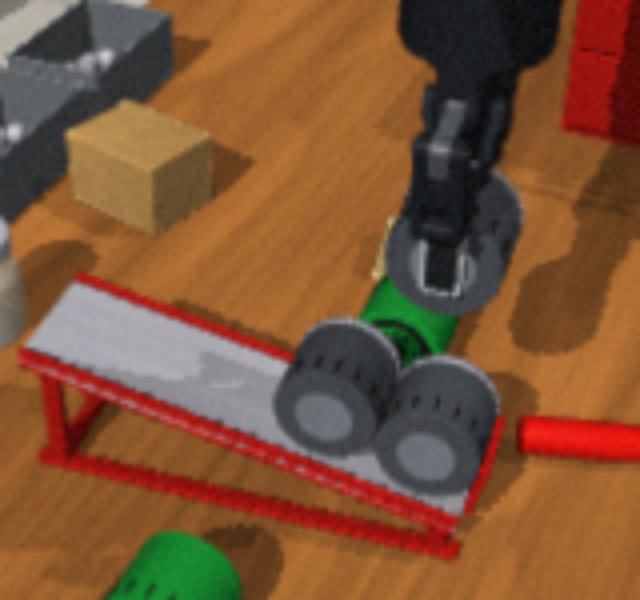

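The oldest filter is held, at (297,157) in the side picture; the other two rolled forward to places 1 and 2. Moving to the tray.

>>> jog_arm(rows=[[[-0.2,2,0],[0,0,1.6],4.5],[[-0.3,4,0],[0,0,1.6],4.5],[[-0.3,5,0],[0,0,0],4.5],[[-0.3,5,0],[0,0,0],4.5],[[-0.4,5,0],[0,0,0],4.5],[[-0.4,5,0],[0,0,0],4.5],[[-0.4,5,0],[0,0,0],4.5],[[-0.4,3,0],[0,0,0],4.5],[[-0.2,1,0],[0,0,0],4.5],[[0,0,0],[0,0,0],4.5]])

```text
clock: 6.7
position: [455.1, 300.2, 177.6]
ee_rot: [-0.022, 1.0, -0.001, -0.001]
contact_force: [-0.2, -0.5, -3.2]
gripper_width: 55.3
```

>>> jog_arm(rows=[[[0,0,2],[0,0,0],4.5],[[0,0,4],[0,0,0],4.5],[[0,0,3],[0,0,0],4.5],[[0,0,1],[0,0,0],4.5],[[0,0,0],[0,0,0],4.5],[[0,0,0],[0,0,0],4.5]])

```text
clock: 7.45
position: [456.6, 301.1, 80.4]
ee_rot: [-0.022, 1.0, 0.001, 0.001]
contact_force: [-0.3, 1.2, -2.5]
gripper_width: 55.4
```

```bash
python3 -c "
from h import *
go(456.5,301,17,2.6);i=save('side','s5.png')
cv2.imwrite('pics/s5c.png',cv2.resize(i[234:384,130:290,::-1],None,fx=4,fy=4))
save('top','t5.png')"
```

```text
clock 7.45 pos [456.6 301.1  80.4] shift now-tool cm [ 0.02 -0.03  6.34] shift final-tool cm [ 0.01 -0.01  6.34] rot [ 0.11  0.12 -0.04] F [-0.3  1.2 -2.5] w 55.4
```

View pics/s5c.png

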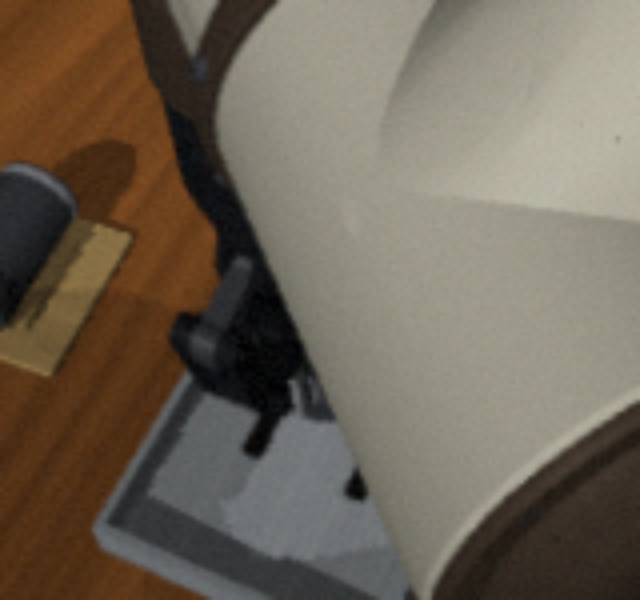

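View pics/t5.png

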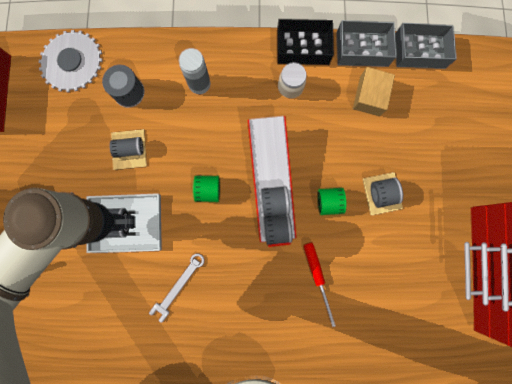

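Arm and filter hang over the ribs: gripper at (120,222) in the top picture, tray ribs around it. In the lane two filters remain. Lowering, the last bit by touch.

>>> jog_arm(rows=[[[0,0,1.5],[0,0,0],4.5],[[0,0,2],[0,0,0],4.5],[[0,0,1.2],[0,0,0],4.5],[[0,0,0.6],[0,0,0],4.5],[[0,0,0.3],[0,0,0],4.5],[[0,0,0.2],[0,0,0],4.5],[[0,0,0],[0,0,0],4.5],[[0,0,0],[0,0,0],4.5]])

```text
clock: 8.55
position: [455.9, 300.8, 21.3]
ee_rot: [-0.022, 1.0, 0.0, 0.0]
contact_force: [0.0, 0.4, -2.6]
gripper_width: 55.5
```

>>> jog_arm(rows=[[[0,0,0.1],[0,0,0],4.5],[[0,0,0.1],[0,0,0],4.5],[[0,0,0],[0,0,0],4.5]])

```text
clock: 8.93
position: [455.7, 300.6, 18.9]
ee_rot: [-0.022, 1.0, -0.0, -0.0]
contact_force: [-0.3, 0.2, -2.6]
gripper_width: 55.3
```

>>> jog_arm(rows=[[[0,0,0.1],[0,0,0],4.5],[[0,0,0.1],[0,0,0],4.5],[[0,0,0],[0,0,0],4.5]])

```text
clock: 9.3
position: [455.8, 300.7, 17.9]
ee_rot: [-0.023, 1.0, 0.0, 0.0]
contact_force: [-2.5, -0.2, 5.0]
gripper_width: 55.5
```

Contact felt at z≈18. Opening.

>>> jog_arm(rows=[[[0,0,0],[0,0,0],5.8],[[0,0,0],[0,0,0],6.2],[[0,0,0],[0,0,0],7],[[0,0,0],[0,0,0],8.5],[[0,0,0],[0,0,0],8.5],[[0,0,0],[0,0,0],8.5]])

```text
clock: 10.05
position: [455.7, 300.6, 16.9]
ee_rot: [-0.022, 1.0, -0.0, -0.0]
contact_force: [0.4, -0.5, 0.1]
gripper_width: 85.2
```

>>> jog_arm(rows=[[[0,0,-0.5],[0,0,0],8.5],[[0,0,-1],[0,0,0],8.5],[[0,0,-2],[0,0,0],8.5],[[0,0,-4],[0,0,0],8.5],[[0,0,-5],[0,0,0],8.5],[[0,0,-5],[0,0,0],8.5]])

```text
clock: 10.8
position: [455.6, 300.4, 194.4]
ee_rot: [-0.022, 1.0, 0.0, 0.0]
contact_force: [-0.5, 1.3, -0.4]
gripper_width: 85.1
```

```bash
python3 -c "
from h import *
go(529,-304,190,11);print(arm.read_state()['joints'].round(2))
i=save('top','t6.png')"
```

```text
clock 10.8 pos [455.6 300.4 194.4] shift now-tool cm [ -4.62 -60.71   0.41] shift final-tool cm [  4.33 -60.73   0.44] rot [ 0.03  0.04 -8.43] F [-0.5  1.3 -0.4] w 85.1
[ 0.88  0.28 -0.24  0.   -1.05 -2.41]
```

View pics/t6.png

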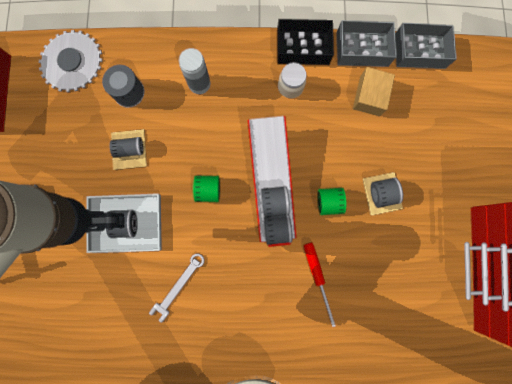

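The filter lies in the tray at (122,222), between the ribs. Going to the new filter.

>>> jog_arm(rows=[[[0,0,-1],[0,0,-8.4],8.5],[[0.4,-6,0],[0,0,0],8.5],[[0.4,-6,0],[0,0,0],8.5],[[0.4,-6,0],[0,0,0],8.5],[[0.4,-6,0],[0,0,0],8.5],[[0.5,-6,0],[0,0,0],8.5],[[0.5,-6,0],[0,0,0],8.5],[[0.5,-6,0],[0,0,0],8.5],[[0.5,-6,0],[0,0,0],8.5],[[0.5,-6,0],[0,0,0],8.5]])

```text
clock: 12.1
position: [518.2, -239.3, 202.8]
ee_rot: [-0.096, 0.995, -0.0, 0.001]
contact_force: [1.7, -0.2, 0.9]
gripper_width: 85.3
```

>>> jog_arm(rows=[[[0.2,-4,0],[0,0,0],8.5],[[0,-2.7,0],[0,0,0],8.5],[[0,0,0],[0,0,0],8.5],[[0,0,0],[0,0,0],8.5]])

```text
clock: 12.6
position: [528.7, -303.0, 202.1]
ee_rot: [-0.096, 0.995, 0.0, 0.0]
contact_force: [-0.3, 0.1, 0.9]
gripper_width: 85.2
```

```bash
python3 -c "
from h import *
go(529,-304,20,11)
i=save('side','s7.png')
cv2.imwrite('pics/s7c.png',cv2.resize(i[:,:,::-1],(768,576)))
for n in ['oldest_center']: print([(np.round(np.array(r['position'])*[512,384],1),round(r['conf'],2)) for r in nets.boxes_of('side',n)])"
```

```text
clock 12.6 pos [ 528.7 -303.   202.1] shift now-tool cm [-1.000e-02 -1.000e-01  1.821e+01] shift final-tool cm [-1.000e-02 -1.000e-01  1.821e+01] rot [ 0.01  0.   -0.04] F [-0.3  0.1  0.9] w 85.2
[(array([212.6, 330.7]), 0.87), (array([225.1, 242.6]), 0.62), (array([207.4, 354.4]), 0.54)]
```

View pics/s7c.png

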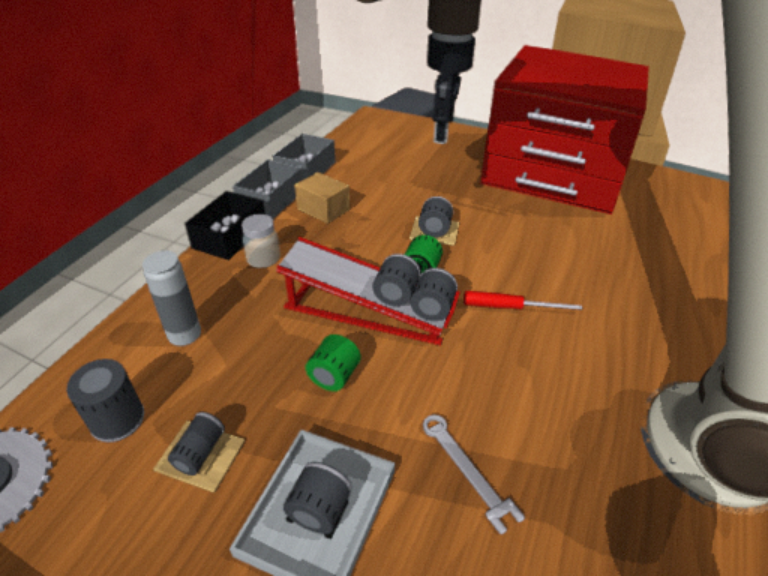

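Side (1.5x): the old filter sits in the tray at (318,497), two filters in the lane, gripper at (440,135) above the new filter (436,217). Descending.

>>> jog_arm(rows=[[[0,-0.1,3],[0,0,0],8.5],[[0,0,4],[0,0,0],8.5],[[0,0,4],[0,0,0],8.5],[[0,0,3],[0,0,0],8.5],[[0,0,2],[0,0,0],8.5],[[0,0,1.2],[0,0,0],8.5],[[0,0,0.7],[0,0,0],8.5],[[0,0,0],[0,0,0],8.5],[[0,0,0],[0,0,0],8.5]])

```text
clock: 13.82
position: [529.8, -304.6, 23.8]
ee_rot: [-0.096, 0.995, -0.0, 0.001]
contact_force: [-0.2, 0.5, 0.4]
gripper_width: 85.2
```

```bash
python3 -c "
from h import *
go(529,-304,20,11)
i=save('side','s8.png')
cv2.imwrite('pics/s8c.png',cv2.resize(i[90:190,230:350,::-1],None,fx=5,fy=5))"
```

```text
clock 13.82 pos [ 529.8 -304.6   23.8] shift now-tool cm [0.06 0.07 0.38] shift final-tool cm [0.06 0.07 0.38] rot [-0.05  0.08 -0.02] F [-0.2  0.5  0.4] w 85.2
```

View pics/s8c.png

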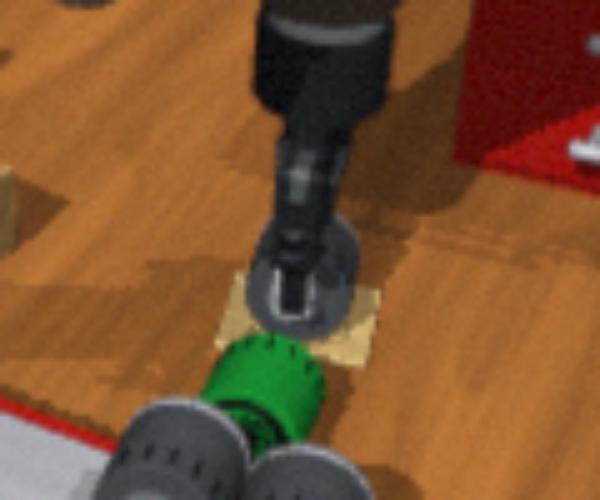

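Finger centred on the end face at (289,148). Down 3 mm more and close.

>>> jog_arm(rows=[[[0,0,0.3],[0,0,0],8.5],[[0,0,0],[0,0,0],7],[[0,0,0],[0,0,0],5],[[0,0,0],[0,0,0],5],[[0,0,0],[0,0,0],5],[[0,0,0],[0,0,0],4.5],[[0,0,0],[0,0,0],4.5]])

```text
clock: 14.75
position: [529.4, -304.6, 20.3]
ee_rot: [-0.096, 0.995, -0.0, 0.0]
contact_force: [0.8, 0.3, 2.1]
gripper_width: 55.7
```

>>> jog_arm(rows=[[[0,0,-0.5],[0,0,0],4.5],[[0,0,-1.5],[0,0,0],4.5],[[0,0,-3],[0,0,0],4.5],[[0,0,-4],[0,0,0],4.5],[[0,0,-4],[0,0,0],4.5],[[0,0,-4],[0,0,0],4.5],[[0,0,-2],[0,0,0],4.5],[[0,0,0],[0,0,0],4.5]])

```text
clock: 15.75
position: [529.7, -304.5, 212.2]
ee_rot: [-0.096, 0.995, -0.001, 0.002]
contact_force: [-0.1, -0.7, -3.6]
gripper_width: 55.6
```

```bash
python3 - <<'E'
from h import *
from scipy.optimize import minimize
i=save('side','s9.png');j=save('top','t9.png')
a=np.radians(5.8)
def L(x,z): return np.array([546.2,-40.2,0])+x*np.array([np.cos(a),np.sin(a),0])+[0,0,z]
print(L(30,95))
p=L(30,95);go(p[0],p[1],180,5.8)
cv2.imwrite('pics/s9c.png',cv2.resize(i[60:240,160:360,::-1],None,fx=3.3,fy=3.3))
# re-measure lane filters now (arm clear in side)
bx={'side':(240,165,70,52)}
E
```

```text
[576.04642126 -37.16831108  95.        ]
clock 15.85 pos [ 528.3 -303.9  209. ] shift now-tool cm [-9.76 25.28  2.93] shift final-tool cm [-7.45 26.05  2.9 ] rot [ 0.09 -0.08  5.14] F [-0.  -0.2 -3.7] w 55.2
```

View pics/s9c.png

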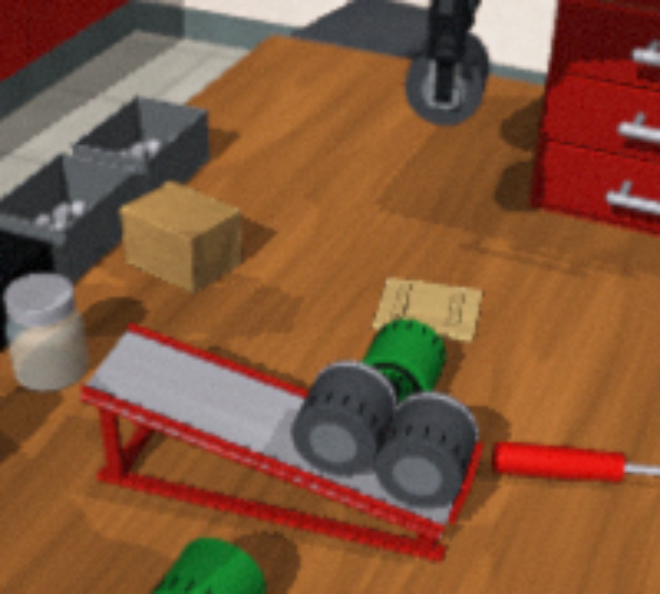

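View pics/t9.png

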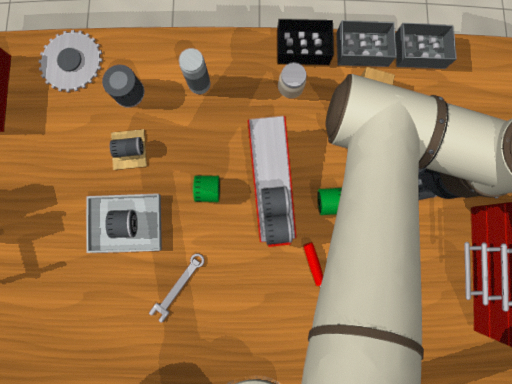

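New filter is held at (295,85) in the side picture; its cradle is empty. The lane's high part is free, the old filter is in the tray at (122,222). Carrying it over the lane's back.

>>> jog_arm(rows=[[[0,0,0],[0,0,5.1],4.5],[[-0.8,2,0],[0,0,0],4.5],[[-1,4,0],[0,0,0],4.5],[[-1,4,0],[0,0,0],4.5],[[-1.2,4,0],[0,0,0],4.5],[[-1.2,4,0],[0,0,0],4.5],[[-1.2,4,0],[0,0,0],4.5],[[-1,3,0],[0,0,0],4.5],[[-0.1,1,0],[0,0,0],4.5],[[0,0,0],[0,0,0],4.5]])

```text
clock: 17.1
position: [576.6, -37.3, 209.2]
ee_rot: [-0.052, 0.999, -0.0, -0.001]
contact_force: [-1.1, -0.1, -2.4]
gripper_width: 55.3
```

>>> jog_arm(rows=[[[0,0,2],[0,0,0],4.5],[[0,0,3],[0,0,0],4.5],[[0,0,2],[0,0,0],4.5],[[0,0,0],[0,0,0],4.5],[[0,0,0],[0,0,0],4.5]])

```text
clock: 17.73
position: [577.8, -38.8, 140.9]
ee_rot: [-0.051, 0.999, -0.0, 0.001]
contact_force: [0.9, -1.1, -1.4]
gripper_width: 55.2
```

```bash
python3 - <<'E'
from h import *
i=save('side','s10.png')
go(577,-37.2,85,5.8)
p=arm.read_state()['position']
a=np.radians(5.8)
o=cv2.resize(i[90:240,160:360,::-1],None,fx=4,fy=4)
for c,col in ((p+[0,0,16],(0,0,255)),(np.array([577,-37,97.]),(0,255,0)),):
    cv2.polylines(o,[((proj('side',cyl(c,a)[48:])-[160,90]+.5)*4).round().astype(int)],True,col)
cv2.imwrite('pics/s10c.png',o)
E
```

```text
clock 17.77 pos [578.  -38.6 141.2] shift now-tool cm [0.09 0.15 5.62] shift final-tool cm [0.08 0.15 5.62] rot [-0.01  0.13  0.05] F [-0.1  0.  -3.8] w 55.1
```

View pics/s10c.png

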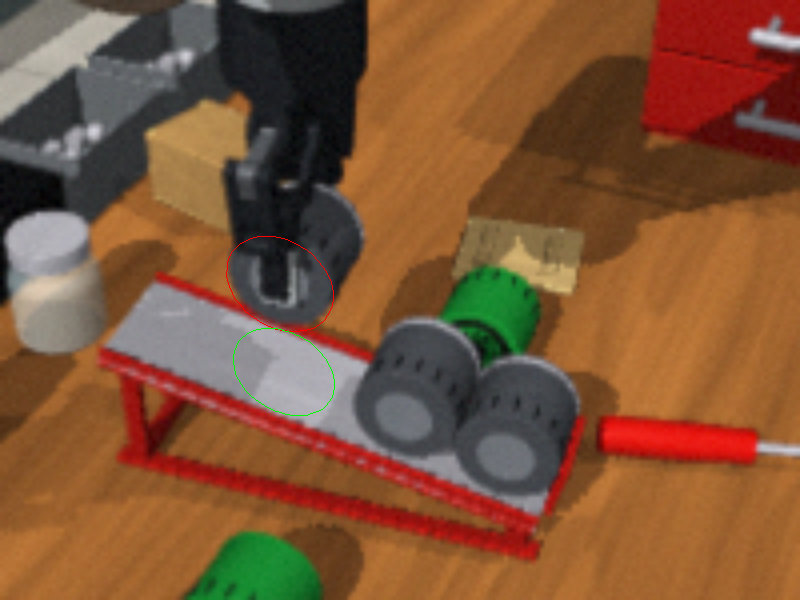

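The held filter (red prediction matches it) hangs over the deck, and its planned spot (green, about (231,183) full-picture) sits a little behind filter 2. Lowering.

>>> jog_arm(rows=[[[0.3,0.15,1.5],[0,0,0],4.5],[[0.2,0,1.5],[0,0,0],4.5],[[0,0,0.8],[0,0,0],4.5],[[0,0,0.5],[0,0,0],4.5],[[0,0,0.3],[0,0,0],4.5],[[0,0,0.2],[0,0,0],4.5],[[0,0,0],[0,0,0],4.5],[[0,0,0],[0,0,0],4.5]])

```text
clock: 18.77
position: [572.3, -37.2, 92.2]
ee_rot: [-0.051, 0.999, 0.0, 0.0]
contact_force: [1.4, -0.3, -3.5]
gripper_width: 55.4
```

>>> jog_arm(rows=[[[0,0,0.2],[0,0,0],4.5],[[0,0,0.2],[0,0,0],4.5],[[0,0,0],[0,0,0],4.5]])

```text
clock: 19.15
position: [571.9, -37.2, 87.7]
ee_rot: [-0.051, 0.999, -0.0, -0.0]
contact_force: [-0.2, -0.2, -3.6]
gripper_width: 55.5
```

>>> jog_arm(rows=[[[0,0,0.2],[0,0,0],4.5],[[0,0,0.1],[0,0,0],4.5],[[0,0,0],[0,0,0],4.5]])

```text
clock: 19.52
position: [572.0, -37.2, 84.8]
ee_rot: [-0.051, 0.999, -0.0, -0.0]
contact_force: [0.4, -0.2, -3.3]
gripper_width: 55.7
```

>>> jog_arm(rows=[[[0,0,0.1],[0,0,0],4.5],[[0,0,0.1],[0,0,0],4.5],[[0,0,0],[0,0,0],4.5]])

```text
clock: 19.9
position: [572.0, -37.2, 82.8]
ee_rot: [-0.051, 0.999, -0.0, -0.0]
contact_force: [0.7, -0.6, -4.0]
gripper_width: 55.7
```

>>> jog_arm(rows=[[[0,0,0.1],[0,0,0],4.5],[[0,0,0.1],[0,0,0],4.5],[[0,0,0],[0,0,0],4.5]])

```text
clock: 20.27
position: [572.0, -37.2, 80.8]
ee_rot: [-0.051, 0.999, -0.0, -0.0]
contact_force: [-0.2, -0.3, -4.2]
gripper_width: 55.5
```

>>> jog_arm(rows=[[[0,0,0.1],[0,0,0],4.5],[[0,0,0],[0,0,0],4.5]])

```text
clock: 20.52
position: [572.0, -37.2, 79.9]
ee_rot: [-0.051, 0.999, 0.0, -0.0]
contact_force: [-0.3, -0.3, -3.7]
gripper_width: 54.9
```

>>> jog_arm(rows=[[[0,0,0.1],[0,0,0],4.5],[[0,0,0],[0,0,0],4.5]])

```text
clock: 20.78
position: [572.0, -37.2, 78.9]
ee_rot: [-0.051, 0.999, -0.0, -0.0]
contact_force: [0.4, 0.2, -2.9]
gripper_width: 55.2
```

>>> jog_arm(rows=[[[0,0,0.1],[0,0,0],4.5],[[0,0,0],[0,0,0],4.5]])

```text
clock: 21.02
position: [572.2, -37.2, 78.2]
ee_rot: [-0.051, 0.999, -0.0, 0.0]
contact_force: [-1.0, -0.7, -0.9]
gripper_width: 55.5
```

```bash
python3 - <<'E'
from h import *
i=save('side','s11.png')
cv2.imwrite('pics/s11c.png',cv2.resize(i[120:240,180:320,::-1],None,fx=5,fy=5))
E
```

```text
(no output)
```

View pics/s11c.png

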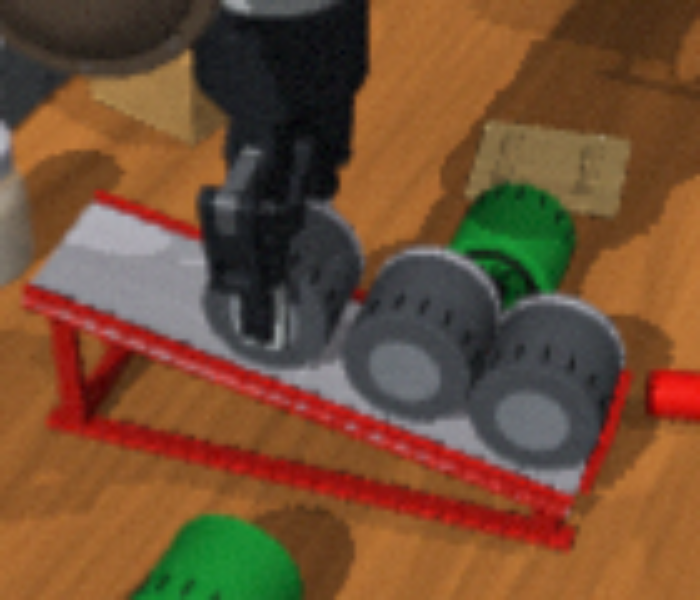

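Just touching at z≈78 (the load is coming off the wrist), at about (233,185). A final half-millimetre nudge, then release.

>>> jog_arm(rows=[[[0,0,0.06],[0,0,0],4.5],[[0,0,0],[0,0,0],4.5]])

```text
clock: 21.32
position: [572.2, -37.2, 78.2]
ee_rot: [-0.051, 0.999, -0.0, 0.0]
contact_force: [-3.0, 1.4, 6.0]
gripper_width: 55.0
```

>>> jog_arm(rows=[[[0,0,0],[0,0,0],5.8],[[0,0,0],[0,0,0],6.2],[[0,0,0],[0,0,0],7],[[0,0,0],[0,0,0],8.5],[[0,0,0],[0,0,0],8.5],[[0,0,0],[0,0,0],8.5],[[0,0,0],[0,0,0],8.5],[[0,0,0],[0,0,0],8.5]])

```text
clock: 22.32
position: [572.1, -37.1, 77.4]
ee_rot: [-0.051, 0.999, 0.0, 0.0]
contact_force: [-0.3, 0.6, -0.3]
gripper_width: 84.7
```

>>> jog_arm(rows=[[[0,0,-0.5],[0,0,0],8.5],[[0,0,-1],[0,0,0],8.5],[[0,0,-2],[0,0,0],8.5],[[0,0,-3],[0,0,0],8.5],[[0,0,-4],[0,0,0],8.5],[[0,0,-4],[0,0,0],8.5],[[0,0,-3],[0,0,0],8.5],[[0,0,0],[0,0,0],8.5]])

```text
clock: 23.32
position: [573.5, -37.1, 256.3]
ee_rot: [-0.051, 0.999, 0.0, 0.004]
contact_force: [0.1, -0.9, -0.7]
gripper_width: 85.0
```

```bash
python3 - <<'E'
from h import *
i=save('side','s12.png')
cv2.imwrite('pics/s12c.png',cv2.resize(i[:,:,::-1],(768,576)))
print(arm.read_state()['contact_force'])
E
```

```text
[ 0.08014309 -1.03842774 -0.05261929]
```

View pics/s12c.png

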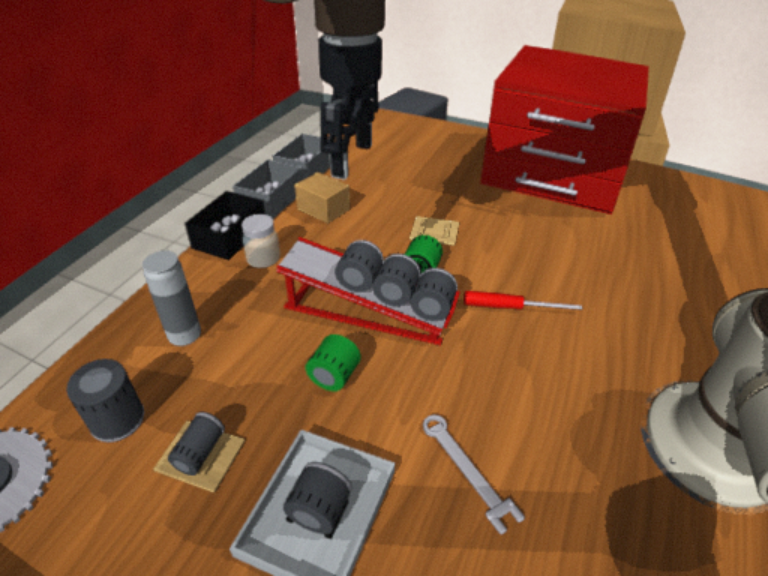

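The side view (1.5x) shows three filters in the lane, touching, with the new one at (358,266). The old filter is in the tray at (318,497), and the gripper is well clear. Everything is still, so I'm handing in.

```bash
python3 -c "
from h import *
print(arm.job_done(), arm.read_state()['clock'])"
```

```text
the job is handed in; nothing more can be done
the job is handed in; nothing more can be done
```

The job is done and handed in. The oldest filter is in the aluminium tray, and the new filter is in the lane behind the other two.

- **Oldest filter:** I took it from place 1 at the stop and lowered it between the tray ribs until I felt contact at 5 N, then let go. The other two filters rolled forward to places 1 and 2.
- **New filter:** I took it from its cradle, set it on the deck about 1 cm behind the row (6 N at contact) and let go. It rolled down against the other two.
- **Last checks:** The final side picture showed three filters touching in the lane and the old one in the tray. The gripper was about 150 mm clear and measured no contact force. The clock read about 23 s of the 69 s allowed. No force reading exceeded about 7 N.
- **Disagreements:** My two measurements of the lane's position differed by about 7 mm along its length (deck corners against filter outlines). I used the outlines, and the grip and both set-downs confirmed them. The measured heights of the lane and new filter came out 2–3 mm above the given ones. I did not take a last top picture after the final release.

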